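# Clamp a test cell in the bench clamp

## Task

Slide the flat metal test cell along its guides until it stands against the end stop under the clamp's screw. Then push the clamp's jaw down at its thumb rest until the screw's foot meets the cell and the jaw tilts and binds on the bar, and only then screw the T-handle clockwise by at least half a turn, so that the cell is clamped tight. Let go, and leave the glassware around it standing where it is.

Things in the scene. Friction and masses are not known exactly. Their poses are not given: they have to be found in the camera images.
- seat (a point): Point on top of the clamp's fixed grey base plate (345 x 130 x 12 mm), 12 mm above the bench, straight below the screw. Its -x points out of the clamp's open mouth, +x along the guides to the end stop and the upright bar, z up; the base is turned differently on every start. The plate reaches 175 mm from here to -x and 170 mm to +x.
- end_stop (a point): Middle of the end stop's face towards the mouth, 46 mm from the seat along +x, axes as the seat. A dark cross piece, 24 mm high above the plate. Two dark guide rails run from it along -x (190 mm long, 14 mm high, inner faces 44 mm either side of the middle line).
- bar_top (a point): Top centre of the upright flat steel bar (10 x 25 mm) on which the jaw slides, 130 mm from the seat along +x, 230 mm above the bench, fixed to the base.
- cell: The work: flat metal test cell, 150 mm long (x), 80 wide (y), 62 high, aluminium below, steel cover with four bolt heads, about 0.85 kg, loose between the guide rails (4 mm play a side). Origin: centre of its underside; +x points to the end stop. Starts 36 to 66 mm out towards the mouth; against the stop its origin is 29 mm to -x of the seat. Sliding takes about 3 to 7 N.
- cell_end (a point): Centre of the cell's outer end face (the one in the mouth, facing away from the end stop), 31 mm above the cell's underside. Axes as the cell; the face is 80 mm wide and 58 mm or more high: push here along +x.
- cell_boss (a point): Centre of the top of the round steel boss on the cell's cover, 40 mm across and 10 mm high, 30 mm from the cell's centre towards the end stop; the screw's foot presses here. 72 mm above the cell's underside.
- jaw (a joint): How far the sliding jaw has come down the bar, m; starts 0 to 0.035. The jaw: a dark steel arm 26 mm wide, 22 mm deep, from a collar (50 x 47 mm, 60 mm high) round the bar out over the cell to the screw. Friction holds it up; 3 to 6 N on the thumb rest moves it down. The foot meets the boss at about 0.065; tilting adds about 0.007 (limit 0.085).
- tilt (a joint): Tilt of the jaw on the bar, rad: 0 level; grows as its bar end goes down while the foot rests on the cell. At about 0.05 the collar bites on the bar and the jaw is bound and stays so (0.06 to 0.08 once screwed tight). With the foot down, tilting needs 8 to 10 N on the thumb rest; then the force rises steeply (15 N shows it has bound; 25 N does no harm).
- thumb_rest (a point): Centre of the top of the thumb rest, a round raised pad 32 mm across, 5 mm above the arm's top, half-way between bar and screw (65 mm from each). Moves with the jaw; push straight down here. The T-handle sweeps to 36 mm from the screw and stands 42 mm above the thumb rest; the upright bar ends up about 95 mm above it.
- handle_grip (a point): Centre of the wooden T-handle's cross bar on top of the screw: 70 mm long along this point's y, 14 mm wide along x, 16 mm high, 39 mm above the arm's top, with only the 12 mm thick screw under its middle. Turns and moves with screw and jaw. Grip it from above across its 14 mm width.
- handle (a joint): Angle of the T-handle, rad, growing clockwise seen from above, which screws the foot down (8 mm a turn). Starts -0.4 to 0.4, when the handle's bar lies roughly across the jaw's arm. It stays where it is left; turning takes about 0.12 to 0.2 N m.
- pad: The screw's foot: a steel ball 28 mm across under the jaw's end, sprung (about 5 N per mm together with the jaw's give). Its lowest point is 43 mm below this body's origin, which lies on the screw's axis in the middle of the arm's depth. Moves with the screw.
- flask: Bystander: round glass flask on a cork ring, 100 mm across, 178 mm high, origin under its centre.
- beaker: Bystander: glass beaker, 84 mm across, 105 mm high, origin under its centre.
- jar: Bystander: small amber jar with a black cap, 60 mm across, 85 mm high, origin under its centre.
- stirrer: Bystander: blue stirrer with a round steel plate, 200 x 160 x 91 mm, fixed to the bench, origin under its centre.

How it is judged:
By the outcome, as a careful person would: the job done as asked, in the order asked, and still so for the second after the job is handed in, with the robot touching nothing.
It also fails if it takes over 72 s, if anything falls off the work surface, if the arm or the gripper's body presses on something with over 40 N, if the wrist force passes 120 N, or if a joint passes its speed limit or range.

## Robot

A 6-joint arm with a two-finger parallel gripper is mounted at the origin on the work surface. World frame = base frame: x ahead of the robot, y to its left, z up, the work surface at z = 0. Lengths are in m, angles in degrees, forces in N, time in s.
With the tool pointing down it reaches from about 0.3 to 0.75 m from the base axis. Payload 8.5 kg.
Tool frame: the origin (TCP) lies at the very end of the fingers, on their centre line; the grasp point (between the pads) lies 19 mm behind it; z points along the fingers, y is the line along which they close (so a half turn about z gives the same grasp; the last joint's range is limited). The gripper opens to 85 mm and grips with 20 to 120 N. Pads are 22 mm wide; open, the fingers measure 114 mm over their backs; the gripper's body (76 mm by 85 mm) begins 54 mm behind the grasp point. The pads swing forward as they close: fully open they stand 13 mm farther back than shut.
Start: joints at [-78.856, 21.807, 74.336, -0, 83.858, -12.336], TCP at [0.219, -0.504, 0.231] pointing down, gripper open.
Joint ranges: [-178.18, 178.18], [-50.72, 133.34], [12.68, 142.11], [-81.47, 261.47], [9.98, 163.14], [-165.26, 165.26]. Speed limits (degrees/s): [136.94, 136.94, 180, 180, 180, 180].

## Interface

Orientations are given as a 3x3 rotation matrix whose columns are the frame's x, y, z axes.
In Python, from rig import observe, cams, ticket gives the robot as it stands.
- The arm moves only by the tool move_arm, never from a script. Its arguments are lists of equal length, an entry for each row: "jaw": the finger opening in cm, from 0 to 8.54; "dp": the shift along the tool's x, y, z in cm, a list of three; "turn": the turn, a rotation vector about the tool's x, y, z in rad, a list of three. In form: {"jaw": [jaw, ...], "dp": [[tx, ty, tz], ...], "turn": [[wx, wy, wz], ...]}. A call has 1 to 12 rows; each row shifts and turns the commanded pose from where the row before left it, along the tool's axes as they then stand; what a row does not reach is not made up. A row lasts 1/12 s, in which the tool goes at most 41.7 mm and 7.16 degrees, less where a joint would pass 70% of its speed; a pose out of reach is approached as far as the arm can. A call is refused whole if a number of a shift passes 4.17 or a number of a turn 0.125, either way. A call with a gripper value outside its range is refused whole. The fingers move at their own pace and stop on an object; "force" is the grip in N (left out, the last holds). Time passes only in rows, so rows that do not move let the fingers close. It gives the time, the measured TCP pose, the force, the opening and the grip force at its end, in the units of the state.
- observe(): the state, without advancing time (a new reading comes with each control period).
- cams.get_image(name): name is "scene" or "top" or "wrist"; returns (picture, depth): 400x640x3 uint8, red, green, blue; 400x640 float32, m along the optical axis (not along the pixel's ray), 0 where there is no reading.
- cams.calibration(name): a dict with "vertical_fov" (degrees; the focal length in pixels is half the picture's height over the tangent of half this angle, whatever the lens; pixels are square), "cx", "cy" (the principal point, pixels), "view" (4x4, takes a point from world to camera coordinates); the wrist camera has in their place "tool_from_camera" (4x4, takes a point from camera to tool coordinates, whose origin is the TCP and whose axes are the flange's). Camera axes: x right, y up, looking along -z (the intrinsics and any distortion apply to the point x, -y, -z); pixel columns grow to the right and rows downward; lengths in m; the calibration is good to about 2 mm. A picture is of the moment at which its call begins: read the wrist's pose just before it. calibration takes no time and is no camera call.
- ticket.close_job(): hands the job in; it is judged then, once.
Trained networks look in the newest picture that a camera, given by its name, has taken for a name from the list of things; names that differ only in an ending like _2 or _b are one class to them, and where a whole thing is asked for, a point or a joint stands for the part that bears it (a point fixed in the world has none). Each returns a list of dicts, best first, with "p" (0 to 1); they miss things now and then, are a little off and sometimes report something else, mostly with a low value. They report only what shows in the picture. A call takes as long as a camera call.
- cams.spot_in(camera, query): "box" ([centre column, centre row, width, height] as shares, 0 to 1, of the picture: columns of its width, rows of its height, round what is visible of it).
- cams.outline_of(camera, query): "mask" (400x640 bool, what is visible of it) and "box" ([centre column, centre row, width, height] as shares, 0 to 1, of the picture: columns of its width, rows of its height, round what is visible of it).
- cams.mark_of(camera, query): "location" ([column, row] as shares, 0 to 1, of the picture: columns of its width, rows of its height: a listed point, or the origin of a listed thing).
The state is a dict: "time_s": time; "q": joint angles; "qvel": joint speeds; "joint_efforts": joint torques, N m; "position": TCP position; "tool_rot": TCP orientation; "ft_force": force on the tool from outside, world axes, zero at the start; "wrist_torque": the same for the moment, N m; "grip_width": finger opening in m; "gripper_force": force on a finger pad.
Only numpy, scipy, OpenCV 4.12 (cv2) and the standard library are available. Lean on these libraries where they do the work, as an engineer would, in place of code of your own. Each camera call takes 0.05 s, during which the arm holds its last target. There are 200 camera calls.

## Working session

There is one attempt and no reset: what is moved stays moved. The work goes in short steps, Python scripts to look and compute and a tool call to move; the robot and the scene stay as the last step left them, time stands still between calls to the robot, and variables do not carry over. Pictures are saved under pics/ and viewed, at most 10 in all, crops included, and the job is handed in when it is done.

Besides the shell and the picture viewer there is one more tool, called after "Call:" in YAML: its name, and indented under it one key for each argument. move_arm: Moves the arm, as the interface text tells. Its arguments: {"type":"object","properties":{"jaw":{"type":"array","items":{"type":"number"}},"dp":{"type":"array","items":{"type":"array","items":{"type":"number"}}},"turn":{"type":"array","items":{"type":"array","items":{"type":"number"}}},"force":{"type":"number"}},"required":["jaw","dp","turn"]}

```bash
mkdir -p pics; cat > h.py <<'E'
import numpy as np, cv2
from rig import observe, cams, ticket
def view(n):
    c=cams.calibration(n)
    if 'view' in c: return c,np.linalg.inv(np.array(c['view']))
    s=observe(); T=np.eye(4); T[:3,:3]=s['tool_rot']; T[:3,3]=s['position']
    return c,T@np.array(c['tool_from_camera'])
def unproj(c,M,u,v,d):
    f=200/np.tan(np.radians(c['vertical_fov'])/2)
    p=np.array([(u-c['cx'])*d/f,-(v-c['cy'])*d/f,-d*np.ones_like(d),np.ones_like(d)])
    return (M@p)[:3]
def ray(c,M,u,v,z):
    a=M[:3,3]; b=unproj(c,M,u,v,np.float64(1.0)); t=(z-a[2])/(b[2]-a[2]); return a+t*(b-a)
E
python3 - <<'E'
from h import *
print(observe())
ims=[]
for n in ['scene','top']:
    c,M=view(n); print(n,{k:(np.round(v,3) if k!='view' else 0) for k,v in c.items()}, M.round(3).tolist())
    im,d=cams.get_image(n); np.save(f'{n}_d.npy',d); cv2.imwrite(f'pics/{n}0.png',im[...,::-1])
    for q in ['seat','end_stop','bar_top','cell_end','cell_boss','thumb_rest','handle_grip','flask','beaker','jar','stirrer']:
        r=cams.mark_of(n,q)
        if r:
            u,v=r[0]['location'][0]*640,r[0]['location'][1]*400
            dd=np.float64(d[min(int(v),399),min(int(u),639)])
            print(q,round(r[0]['p'],2),round(u),round(v),unproj(c,M,u,v,dd).round(3),dd.round(3))
E
```

```text
{'time_s': 0.0, 'q': array([-7.88576373e+01,  2.18418515e+01,  7.43855175e+01,  1.11308431e-03,
        8.38583823e+01, -1.23346412e+01]), 'qvel': array([ 0.01544443,  0.03948944,  0.04983579, -0.05819628, -0.15652866,
       -0.0076699 ]), 'joint_efforts': array([-6.73655686e-04, -4.48462915e+01, -2.31282717e+01, -2.62537687e-04,
        4.71238236e-03, -2.90632691e-06]), 'position': array([ 0.21906344, -0.50416775,  0.23069921]), 'tool_rot': array([[ 9.17220921e-01,  3.98378851e-01, -2.70270807e-04],
       [ 3.98378799e-01, -9.17219802e-01,  1.47216276e-03],
       [ 3.38580774e-04, -1.45796865e-03, -9.99998880e-01]]), 'ft_force': array([-0.6018533 ,  0.18844348, -0.4347359 ]), 'wrist_torque': array([ 0.01862358,  0.0285298 , -0.02570521]), 'gripper_force': 0.0, 'grip_width': 0.0856216012319025}
scene {'vertical_fov': np.float64(45.71), 'cx': np.float64(324.237), 'cy': np.float64(197.466), 'view': 0} [[-0.863, -0.363, 0.352, 1.06], [0.505, -0.597, 0.623, 0.905], [-0.016, 0.716, 0.698, 1.192], [0.0, 0.0, 0.0, 1.0]]
seat 0.74 324 229 [0.556 0.003 0.039] 1.544
end_stop 0.77 331 237 [
[... 471 characters left out ...]
ertical_fov': np.float64(55.641), 'cx': np.float64(316.816), 'cy': np.float64(202.241), 'view': 0} [[-0.003, 0.996, -0.086, 0.449], [-1.0, -0.004, -0.005, -0.03], [-0.006, 0.086, 0.996, 1.594], [0.0, 0.0, 0.0, 1.0]]
seat 0.97 313 212 [ 0.54  -0.008  0.074] 1.522
end_stop 0.68 307 210 [0.542 0.015 0.194] 1.403
bar_top 0.92 274 212 [0.532 0.134 0.218] 1.379
cell_end 0.73 347 200 [ 0.588 -0.145  0.071] 1.529
cell_boss 0.79 325 205 [ 0.57  -0.053  0.084] 1.514
thumb_rest 0.79 295 208 [0.548 0.056 0.199] 1.399
handle_grip 0.64 315 206 [ 0.553 -0.015  0.243] 1.355
flask 0.63 206 246 [0.406 0.414 0.096] 1.491
beaker 0.9 395 167 [ 0.734 -0.353  0.004] 1.608
jar 0.63 211 202 [0.583 0.401 0.091] 1.511
```

```bash
python3 - <<'E'
import cv2,numpy as np
a=cv2.imread('pics/scene0.png');b=cv2.imread('pics/top0.png')
cv2.imwrite('pics/c1.png',np.vstack([cv2.resize(a[110:310,170:450],(800,571))[:300*2],]))
cv2.imwrite('pics/c2.png',cv2.resize(b[110:290,190:430],(800,600),interpolation=cv2.INTER_CUBIC))
E
```

```text
(no output)
```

View pics/c1.png

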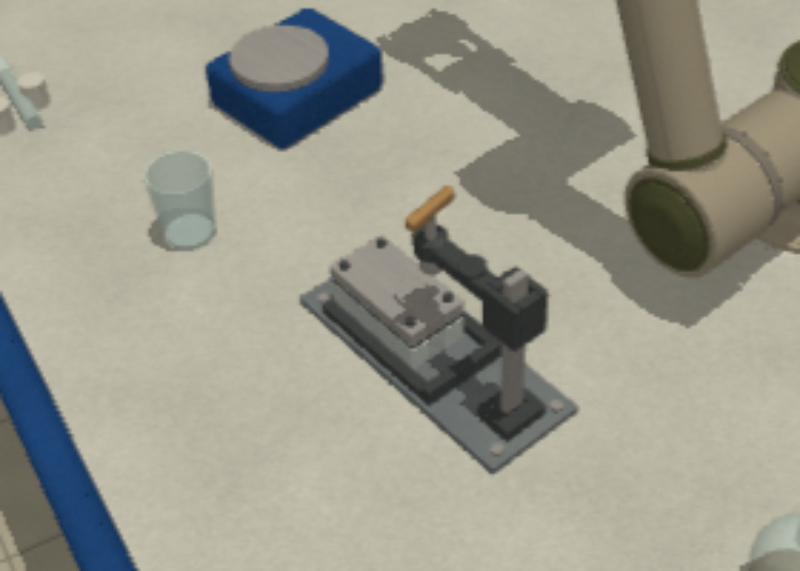

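View pics/c2.png

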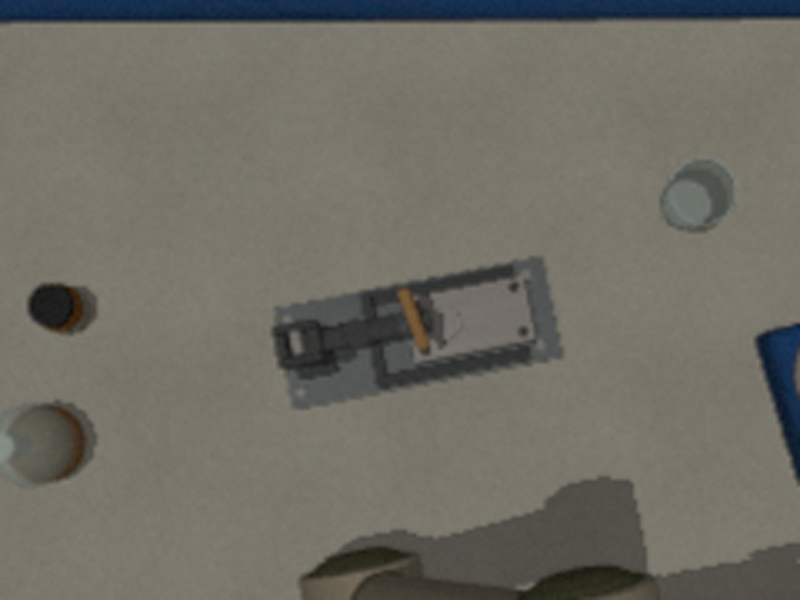

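```bash
python3 - <<'E'
from h import *
print(np.array(cams.calibration('wrist')['tool_from_camera']).round(3))
for n,marks in [('scene',{'bar_top':(355,210,.23)}),('top',{'bar_top':(274,212,.23)})]:
    c,M=view(n)
    for k,(u,v,z) in marks.items(): print(n,k,ray(c,M,u,v,z).round(4))
    d=np.load(f'{n}_d.npy').astype(float); v,u=np.mgrid[:400,:640]
    P=unproj(c,M,u.ravel(),v.ravel(),d.ravel()).T
    P=P[(d.ravel()>0)&(abs(P[:,0]-.56)<.2)&(abs(P[:,1]+.0)<.25)]
    for lo,hi,nm in [(.062,.082,'cover'),(.006,.034,'plate'),(.16,.21,'arm'),(.222,.27,'handle')]:
        Q=P[(P[:,2]>lo)&(P[:,2]<hi)]
        if len(Q)<10: print(nm,len(Q));continue
        r=cv2.minAreaRect(Q[:,:2].astype(np.float32)*1000); print(n,nm,len(Q),np.round(r[0],1),np.round(r[1],1),round(r[2],1),'z',np.percentile(Q[:,2],[10,50,90]).round(3),Q.mean(0).round(3))
E
```

```text
[[ 0.001  0.957  0.289  0.072]
 [ 1.    -0.001  0.001 -0.001]
 [ 0.001  0.289 -0.957 -0.142]
 [ 0.     0.     0.     1.   ]]
scene bar_top [0.5262 0.1351 0.23  ]
scene cover 839 [556.7 -12.6] [ 83.9 280. ] 11.9 z [0.069 0.075 0.079] [ 0.571 -0.061  0.074]
scene plate 2206 [559.8   1.2] [496.3 398.9] 89.8 z [0.007 0.015 0.03 ] [0.564 0.041 0.017]
scene arm 633 [546.5  59.7] [ 50.1 178.3] 12.0 z [0.171 0.193 0.203] [0.548 0.076 0.19 ]
scene handle 162 [554.9  52. ] [ 68.3 151.9] 0.7 z [0.228 0.238 0.244] [0.552 0.027 0.237]
top bar_top [0.5324 0.1321 0.23  ]
top cover 594 [567.8 -75.1] [ 80.3 149.7] 10.7 z [0.07  0.074 0.079] [ 0.568 -0.086  0.074]
top plate 1776 [ 5.603e+02 -4.000e-01] [499.6 395.6] 89.8 z [0.007 0.012 0.027] [ 0.55  -0.009  0.015]
top arm 273 [539.1  55.3] [ 43.9 173.5] 9.3 z [0.189 0.196 0.203] [0.542 0.051 0.195]
top handle 95 [552.2  48.6] [ 62.5 148.3] 2.4 z [0.231 0.241 0.245] [0.55  0.018 0.239]
```

Call:
move_arm:
  jaw: [0,0,0,0,0,0,0,0,0,0,0,0]
  dp:
    - [3.84,-1.03,0]
    - [3.84,-1.03,0]
    - [3.84,-1.03,0]
    - [3.84,-1.03,0]
    - [3.84,-1.03,0]
    - [3.84,-1.03,0]
    - [3.84,-1.03,0]
    - [3.84,-1.03,0]
    - [3.84,-1.03,0]
    - [3.84,-1.03,0]
    - [3.84,-1.03,0]
    - [3.84,-1.03,0]
  turn:
    - [0,0,0]
    - [0,0,0]
    - [0,0,0]
    - [0,0,0]
    - [0,0,0]
    - [0,0,0]
    - [0,0,0]
    - [0,0,0]
    - [0,0,0]
    - [0,0,0]
    - [0,0,0]
    - [0,0,0]

```text
time_s: 2.2
position: [0.5939, -0.2059, 0.2314]
tool_rot: [[0.917, 0.399, 0.0], [0.399, -0.917, -0.0], [-0.0, 0.0, -1.0]]
ft_force: [-0.0, -0.8, 0.3]
grip_width: -0.0
gripper_force: 0.0
```

Call:
move_arm:
  jaw: [0,0,0,0,0,0,0,0,0,0,0,0]
  dp:
    - [0,0,0]
    - [0,0,0]
    - [0,0,0]
    - [0,0,0]
    - [0,0,0]
    - [0,0,0]
    - [0,0,0]
    - [0,0,0]
    - [0,0,0]
    - [0,0,0]
    - [0,0,0]
    - [0,0,0]
  turn:
    - [0,0,-0.122]
    - [0,0,-0.122]
    - [0,0,-0.122]
    - [0,0,-0.122]
    - [0,0,-0.122]
    - [0,0,-0.122]
    - [0,0,-0.122]
    - [0,0,-0.122]
    - [0,0,-0.122]
    - [0,0,-0.122]
    - [0,0,-0.122]
    - [0,0,-0.122]

```text
time_s: 3.2
position: [0.5925, -0.2075, 0.2313]
tool_rot: [[-0.304, 0.953, -0.0], [0.953, 0.304, -0.0], [0.0, -0.0, -1.0]]
ft_force: [0.3, -0.1, -0.8]
grip_width: 0.0003
gripper_force: 0.0
```

Call:
move_arm:
  jaw: [0,0,0,0,0,0,0,0,0,0,0,0]
  dp:
    - [0,0,0]
    - [0,0,0]
    - [0,0,0]
    - [0,0,0]
    - [0,0,0]
    - [0,0,0]
    - [0,0,0]
    - [0,0,0]
    - [0,0,0]
    - [0,0,0]
    - [0,0,0]
    - [0,0,0]
  turn:
    - [0,0,-0.122]
    - [0,0,-0.122]
    - [0,0,-0.122]
    - [0,0,-0.122]
    - [0,0,-0.122]
    - [0,0,-0.122]
    - [0,0,-0.122]
    - [0,0,-0.122]
    - [0,0,-0.122]
    - [0,0,-0.122]
    - [0,0,-0.122]
    - [0,0,-0.122]

```text
time_s: 4.2
position: [0.5925, -0.2075, 0.2313]
tool_rot: [[-0.98, -0.201, -0.0], [-0.201, 0.98, 0.0], [0.0, 0.0, -1.0]]
ft_force: [0.5, 0.6, -0.3]
grip_width: -0.0003
gripper_force: 0.0
```

```bash
python3 - <<'E'
from h import *
c,M=view('wrist'); im,d=cams.get_image('wrist'); cv2.imwrite('pics/w1.png',im[...,::-1]); d=d.astype(float)
v,u=np.mgrid[:400,:640]
P=unproj(c,M,u.ravel(),v.ravel(),d.ravel()).T
P=P[(d.ravel()>0)&(P[:,1]<.2)&(P[:,1]>-.19)&(abs(P[:,0]-.56)<.12)]
Q=P[abs(P[:,2]-.074)<.004]; print(len(Q),cv2.minAreaRect(Q[:,:2].astype(np.float32)*1000),np.median(Q[:,2]))
print(Q[:,1].min(),Q[Q[:,1]<Q[:,1].min()+.02].mean(0))
for q,z in [('cell_end',.043),('handle_grip',.236),('cell_boss',.084)]:
    for r in cams.mark_of('wrist',q)[:1]:
        a,b=r['location'][0]*640,r['location'][1]*400; print(q,r['p'],a,b,ray(c,M,a,b,z).round(4))
E
```

```text
11607 ((566.5037231445312, -73.82999420166016), (80.20003509521484, 150.09341430664062), 11.045144081115723) 0.07359813965811712
-0.15427535850790003 [ 0.57173074 -0.14216558  0.0733542 ]
cell_end 0.57 382.27200000000005 178.48 [ 0.5789 -0.144   0.043 ]
cell_boss 0.61 504.896 190.39999999999998 [ 0.56   -0.0445  0.084 ]
```

View pics/w1.png

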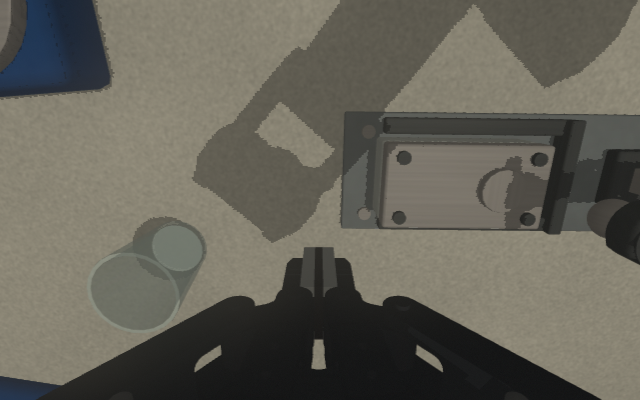

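Call:
move_arm:
  jaw: [0,0,0,0,0,0,0,0,0,0,0,0]
  dp:
    - [0,0,3.0]
    - [0,0,3.0]
    - [0,0,3.0]
    - [0,0,3.0]
    - [0,0,3.0]
    - [0,0,2.5]
    - [0,0,1.3]
    - [0,0.9,0]
    - [0,0.9,0]
    - [0,0.9,0]
    - [0,0.6,0]
    - [0,0.3,0]
  turn:
    - [0,0,0]
    - [0,0,0]
    - [0,0,0]
    - [0,0,0]
    - [0,0,0]
    - [0,0,0.01]
    - [0,0,0]
    - [0,0,0]
    - [0,0,0]
    - [0,0,0]
    - [0,0,0]
    - [0,0,0]

```text
time_s: 5.4
position: [0.5861, -0.1708, 0.0446]
tool_rot: [[-0.983, -0.186, 0.002], [-0.186, 0.983, -0.001], [-0.001, -0.001, -1.0]]
ft_force: [0.2, -1.1, -0.5]
grip_width: 0.0004
gripper_force: 0.0
```

Call:
move_arm:
  jaw: [0,0,0,0,0,0,0,0,0,0,0,0]
  dp:
    - [0,0.4,0]
    - [0,0.4,0]
    - [0,0.4,0]
    - [0,0.4,0]
    - [0,0.4,0]
    - [0,0.4,0]
    - [0,0.4,0]
    - [0,0.4,0]
    - [0,0.4,0]
    - [0,0.4,0]
    - [0,0.4,0]
    - [0,0.4,0]
  turn:
    - [0,0,0]
    - [0,0,0]
    - [0,0,0]
    - [0,0,0]
    - [0,0,0]
    - [0,0,0]
    - [0,0,0]
    - [0,0,0]
    - [0,0,0]
    - [0,0,0]
    - [0,0,0]
    - [0,0,0]

```text
time_s: 6.4
position: [0.5775, -0.1258, 0.0438]
tool_rot: [[-0.983, -0.185, 0.002], [-0.185, 0.983, -0.002], [-0.001, -0.002, -1.0]]
ft_force: [0.1, -4.7, 1.3]
grip_width: -0.0001
gripper_force: 2.7
```

Call:
move_arm:
  jaw: [0,0,0,0,0,0]
  dp:
    - [0,0.3,0]
    - [0,0.3,0]
    - [0,0.3,0]
    - [0,0.2,0]
    - [0,0.2,0]
    - [0,0.1,0]
  turn:
    - [0,0,0]
    - [0,0,0]
    - [0,0,0]
    - [0,0,0]
    - [0,0,0]
    - [0,0,0]

```text
time_s: 6.9
position: [0.5792, -0.1237, 0.0476]
tool_rot: [[-0.983, -0.184, 0.014], [-0.184, 0.983, -0.023], [-0.01, -0.025, -1.0]]
ft_force: [0.4, -60.6, 11.8]
grip_width: -0.0002
gripper_force: 30.1
```

Call:
move_arm:
  jaw: [0,0,0]
  dp:
    - [0,0.1,0]
    - [0,0.1,0]
    - [0,0.1,0]
  turn:
    - [0,0,0]
    - [0,0,0]
    - [0,0,0]

```text
time_s: 7.15
position: [0.5795, -0.1235, 0.0485]
tool_rot: [[-0.983, -0.183, 0.017], [-0.183, 0.983, -0.027], [-0.012, -0.03, -0.999]]
ft_force: [0.6, -72.9, 14.9]
grip_width: -0.0
gripper_force: 35.8
```

Call:
move_arm:
  jaw: [0,0,0]
  dp:
    - [0,0.1,0]
    - [0,0.1,0]
    - [0,0.1,0]
  turn:
    - [0,0,0]
    - [0,0,0]
    - [0,0,0]

```text
time_s: 7.4
position: [0.5799, -0.1231, 0.0496]
tool_rot: [[-0.983, -0.183, 0.02], [-0.183, 0.983, -0.032], [-0.014, -0.035, -0.999]]
ft_force: [-0.1, -83.2, 17.3]
grip_width: 0.0001
gripper_force: 41.5
```

Call:
move_arm:
  jaw: [0,0,0,0,0,0]
  dp:
    - [0,-0.6,0]
    - [0,-0.6,0]
    - [0,-0.6,0]
    - [0,-1.0,0]
    - [0,-1,0]
    - [0,0,0]
  turn:
    - [0,0,0]
    - [0,0,0]
    - [0,0,0]
    - [0,0,0]
    - [0,0,0]
    - [0,0,0]

```text
time_s: 7.9
position: [0.5806, -0.144, 0.0432]
tool_rot: [[-0.983, -0.184, 0.0], [-0.184, 0.983, -0.0], [-0.0, -0.0, -1.0]]
ft_force: [-0.2, -0.1, -0.4]
grip_width: -0.0
gripper_force: 0.0
```

```bash
python3 - <<'E'
from h import *
s=observe(); print(s['position'],s['ft_force'])
c,M=view('scene'); im,d=cams.get_image('scene'); cv2.imwrite('pics/s2.png',cv2.resize(im[110:310,210:450,::-1],(720,600),interpolation=cv2.INTER_CUBIC))
c,M=view('top'); im,d=cams.get_image('top'); d=d.astype(float)
v,u=np.mgrid[:400,:640]
P=unproj(c,M,u.ravel(),v.ravel(),d.ravel()).T
P=P[(d.ravel()>0)&(P[:,1]<.2)&(P[:,1]>-.19)&(abs(P[:,0]-.56)<.12)]
Q=P[abs(P[:,2]-.074)<.005]; print(len(Q),cv2.minAreaRect(Q[:,:2].astype(np.float32)*1000))
E
```

```text
[ 0.58059599 -0.14398551  0.04315017] [-0.20124896 -0.14617617 -0.36642055]
299 ((561.5469360351562, -38.01415252685547), (79.614990234375, 148.68499755859375), 10.674933433532715)
```

View pics/s2.png

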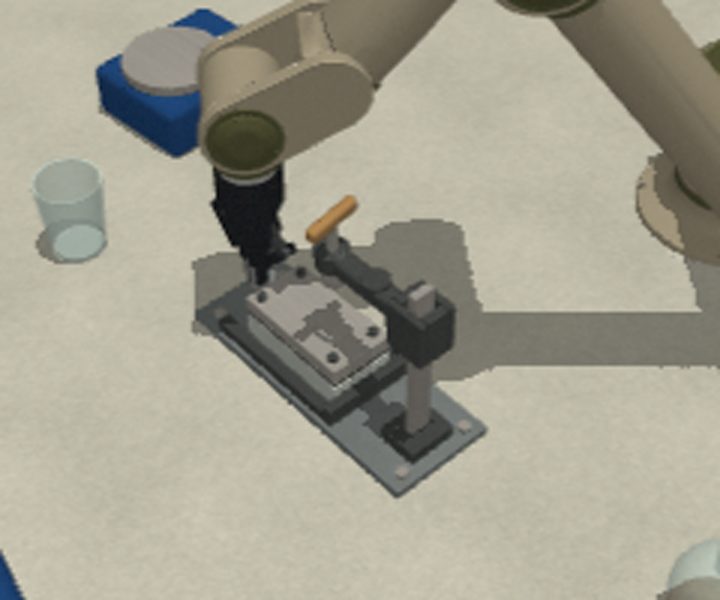

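```bash
python3 - <<'E'
from h import *
for n in ['top','scene']:
    c,M=view(n); d=np.load(f'{n}_d.npy').astype(float)   # initial, arm out of view
    v,u=np.mgrid[:400,:640]
    P=unproj(c,M,u.ravel(),v.ravel(),d.ravel()).T
    P=P[(d.ravel()>0)&(abs(P[:,0]-.55)<.08)&(abs(P[:,1]-.05)<.13)]
    for nm,m in [('handle',(P[:,2]>.225)&(P[:,1]<.06)),('bar',(P[:,2]>.208)&(P[:,1]>.07))]:
        Q=P[m]; r=cv2.minAreaRect(Q[:,:2].astype(np.float32)*1000); print(n,nm,len(Q),np.round(r[0],1),np.round(r[1],1),round(r[2],1),Q.mean(0).round(4),Q[:,2].max())
# end stop / plate extents along axis, top view
c,M=view('top'); d=np.load('top_d.npy').astype(float)
P=unproj(c,M,u.ravel(),v.ravel(),d.ravel()).T
P=P[(d.ravel()>0)]
a=np.array([-.19,.982]); b=np.array([.982,.19]); s=(P[:,:2]-[.5665,-.0738])@a; t=(P[:,:2]-[.5665,-.0738])@b
for lo,hi in [(28,37),(47,62),(-37,-28),(-62,-47)]:
    m=(t>lo/1e3)&(t<hi/1e3)&(abs(s)<.4)
    h,_=np.histogram(s[m],np.arange(-.2,.3,.01)); 
    z=[(round(x,2),round(float(np.median(P[m&(s>=x)&(s<x+.01),2])),3)) for x in np.arange(-.16,.28,.01) if (m&(s>=x)&(s<x+.01)).any()]
    print(lo,[ (k,q) for k,q in z])
E
```

```text
top handle 74 [555. -10.] [67.5 13.9] 20.3 [ 0.5553 -0.01    0.2416] 0.24685854463505996
top bar 141 [530.5 117.5] [46.9 49.5] 10.6 [0.531  0.1171 0.2166] 0.2362550182545502
scene handle 120 [555.6  -8.6] [72.8 17.5] 22.8 [ 0.5584 -0.0052  0.2395] 0.24791860354479012
scene bar 221 [531.5 118.5] [51.  53.4] 13.1 [0.5344 0.1231 0.2169] 0.23471334955299472
28 [(np.float64(-0.16), 0.002), (np.float64(-0.15), 0.003), (np.float64(-0.14), 0.002), (np.float64(-0.13), 0.002), (np.float64(-0.12), 0.002), (np.float64(-0.11), 0.013), (np.float64(-0.1), 0.013), (np.float64(-0.09), 0.009), (np.float64(-0.08), 0.075), (np.float64(-0.07), 0.075), (np.float64(-0.06), 0.076), (np.float64(-0.05), 0.078), (np.float64(-0.04), 0.073), (np.float64(-0.03), 0.075), (np.float64(-0.02), 0.075), (np.float64(-0.01), 0.073), (np.float64(0.0), 0.072), (np.float64(0.01), 0.075), (np.float64(0.02), 0.072), (np.float64(0.03), 0.076), (np.float64(0.04), 0.076), (np.float64(0.05), 0.078), (np.float64(0.06), 0.241), (np.float64(0.07), 0.242), (np.float64(0.08), 0.008), (np.float64(0.09), 0.015), (np.float64(0.1), 0.011)
[... 3321 characters left out ...]
(np.float64(0.03), 0.022), (np.float64(0.04), 0.021), (np.float64(0.05), 0.026), (np.float64(0.06), 0.025), (np.float64(0.07), 0.027), (np.float64(0.08), 0.024), (np.float64(0.09), 0.023), (np.float64(0.1), 0.027), (np.float64(0.11), 0.032), (np.float64(0.12), 0.016), (np.float64(0.13), 0.014), (np.float64(0.14), 0.012), (np.float64(0.15), 0.015), (np.float64(0.16), 0.013), (np.float64(0.17), 0.013), (np.float64(0.18), 0.011), (np.float64(0.19), 0.01), (np.float64(0.2), 0.012), (np.float64(0.21), 0.013), (np.float64(0.22), 0.012), (np.float64(0.23), 0.006), (np.float64(0.24), -0.002), (np.float64(0.25), 0.004), (np.float64(0.26), 0.002), (np.float64(0.27), -0.001), (np.float64(0.28), 0.001)]
```

Call:
move_arm:
  jaw: [0,0,0,0,0,0,0]
  dp:
    - [0,0,-3.6]
    - [0,0,-3.7]
    - [0,0,-3.7]
    - [0,0,-3.7]
    - [0,0,-3.7]
    - [0,0,-3.7]
    - [0,0,-3.6]
  turn:
    - [0,0,0]
    - [0,0,0]
    - [0,0,0]
    - [0,0,0]
    - [0,0,0]
    - [0,0,0]
    - [0,0,0]

```text
time_s: 8.58
position: [0.5799, -0.1415, 0.3024]
tool_rot: [[-0.982, -0.186, 0.0], [-0.186, 0.982, 0.0], [-0.0, 0.0, -1.0]]
ft_force: [0.9, -0.9, 0.0]
grip_width: 0.0004
gripper_force: 0.0
```

Call:
move_arm:
  jaw: [0,0,0,0,0,0,0,0]
  dp:
    - [0,3.3,0]
    - [0,3.3,0]
    - [0,3.4,0]
    - [0,3.4,0]
    - [0,3.4,0]
    - [0,3.35,0]
    - [0,0,0]
    - [0,0,0]
  turn:
    - [0,0,0]
    - [0,0,0]
    - [0,0,0]
    - [0,0,0]
    - [0,0,0]
    - [0,0,0]
    - [0,0,0]
    - [0,0,0]

```text
time_s: 9.25
position: [0.5423, 0.0574, 0.3004]
tool_rot: [[-0.982, -0.189, -0.0], [-0.189, 0.982, 0.0], [0.0, 0.0, -1.0]]
ft_force: [-0.9, 0.0, -0.3]
grip_width: 0.0003
gripper_force: 0.0
```

```bash
python3 - <<'E'
from h import *
s=observe(); print(s['position'],s['ft_force'],s['q'])
c,M=view('wrist'); im,d=cams.get_image('wrist'); cv2.imwrite('pics/w2.png',im[...,::-1]); d=d.astype(float)
for q,z in [('thumb_rest',.2015),('handle_grip',.236),('cell_end',.043)]:
    for r in cams.mark_of('wrist',q)[:1]:
        a,b=r['location'][0]*640,r['location'][1]*400; print(q,r['p'],a,b,ray(c,M,a,b,z).round(4),unproj(c,M,a,b,d[int(b),int(a)]).round(4))
E
```

```text
[0.54232351 0.05737556 0.30041858] [-0.9114878   0.04065857 -0.33225883] [-6.40413137e+00  1.91029845e+01  6.71258637e+01  1.92034034e-03
  9.37823681e+01 -1.07281329e+02]
thumb_rest 0.94 315.904 204.48 [0.5417 0.0563 0.2015] [0.5421 0.0564 0.2002]
handle_grip 0.65 214.72000000000003 222.12 [ 0.5555 -0.0078  0.236 ] [ 0.5529 -0.0063  0.2423]
cell_end 0.9 177.728 166.0 [ 0.5736 -0.1069  0.043 ] [ 0.5655 -0.0952  0.074 ]
```

View pics/w2.png

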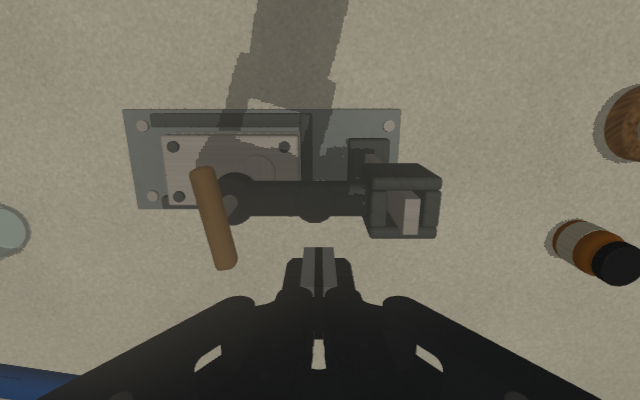

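Call:
move_arm:
  jaw: [0,0,0,0,0,0,0,0,0,0]
  dp:
    - [0,0,2.5]
    - [0,0,2.5]
    - [0,0,2.5]
    - [0,0,1.3]
    - [0,0,0.4]
    - [0,0,0.4]
    - [0,0,0.4]
    - [0,0,0.5]
    - [0,0,0.5]
    - [0,0,0.5]
  turn:
    - [0,0,0]
    - [0,0,0]
    - [0,0,0]
    - [0,0,0]
    - [0,0,0]
    - [0,0,0]
    - [0,0,0]
    - [0,0,0]
    - [0,0,0]
    - [0,0,0]

```text
time_s: 10.28
position: [0.5436, 0.0552, 0.1857]
tool_rot: [[-0.983, -0.185, 0.002], [-0.185, 0.983, -0.0], [-0.002, -0.001, -1.0]]
ft_force: [0.4, -1.1, 2.1]
grip_width: 0.0005
gripper_force: 1.1
```

Call:
move_arm:
  jaw: [0,0,0,0,0,0,0,0]
  dp:
    - [0,0,0.4]
    - [0,0,0.4]
    - [0,0,0.4]
    - [0,0,0.4]
    - [0,0,0.4]
    - [0,0,0.4]
    - [0,0,0.4]
    - [0,0,0.3]
  turn:
    - [0,0,0]
    - [0,0,0]
    - [0,0,0]
    - [0,0,0]
    - [0,0,0]
    - [0,0,0]
    - [0,0,0]
    - [0,0,0]

```text
time_s: 10.95
position: [0.5429, 0.0555, 0.1538]
tool_rot: [[-0.983, -0.185, -0.001], [-0.185, 0.983, 0.0], [0.001, 0.0, -1.0]]
ft_force: [0.7, -0.7, 2.0]
grip_width: 0.0003
gripper_force: 0.8
```

Call:
move_arm:
  jaw: [0,0,0,0,0,0]
  dp:
    - [0,0,0.2]
    - [0,0,0.2]
    - [0,0,0.2]
    - [0,0,0.2]
    - [0,0,0.1]
    - [0,0,0.1]
  turn:
    - [0,0,0]
    - [0,0,0]
    - [0,0,0]
    - [0,0,0]
    - [0,0,0]
    - [0,0,0]

```text
time_s: 11.45
position: [0.5446, 0.0546, 0.1463]
tool_rot: [[-0.983, -0.184, 0.005], [-0.184, 0.983, -0.001], [-0.005, -0.002, -1.0]]
ft_force: [-0.3, -7.1, 19.2]
grip_width: 0.0001
gripper_force: 0.5
```

Call:
move_arm:
  jaw: [0,0,0]
  dp:
    - [0,0,0.05]
    - [0,0,0]
    - [0,0,0]
  turn:
    - [0,0,0]
    - [0,0,0]
    - [0,0,0]

```text
time_s: 11.7
position: [0.5448, 0.0545, 0.1461]
tool_rot: [[-0.983, -0.184, 0.006], [-0.184, 0.983, -0.001], [-0.006, -0.002, -1.0]]
ft_force: [1.6, -6.6, 14.7]
grip_width: 0.0003
gripper_force: 0.5
```

```bash
python3 - <<'E'
from h import *
s=observe(); print(s['position'],s['ft_force'])
im,d=cams.get_image('scene'); cv2.imwrite('pics/s3.png',cv2.resize(im[150:290,250:430,::-1],(720,560),interpolation=cv2.INTER_CUBIC))
E
```

```text
[0.54484976 0.05450994 0.14606732] [ 1.61713962 -6.64499228 14.65646004]
```

View pics/s3.png

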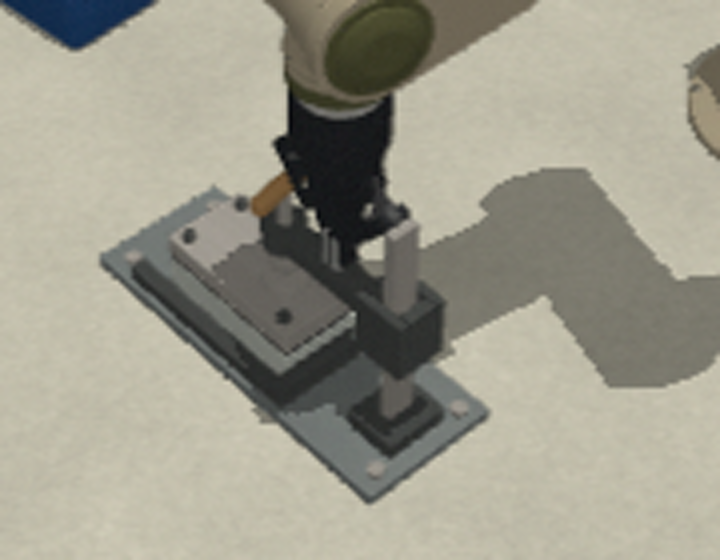

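Call:
move_arm:
  jaw: [0,0,0,0,0,0,0,0]
  dp:
    - [0,0,-0.6]
    - [0,0,-1.0]
    - [0,-0.5,0]
    - [0,0,0]
    - [0,0,0]
    - [0,-0.12,0.8]
    - [0,-0.03,0.2]
    - [0,-0.01,0.1]
  turn:
    - [0,0,0]
    - [0,0,0]
    - [0,0,0]
    - [-0.08,0,0]
    - [-0.04,0,0]
    - [0,0,0]
    - [0,0,0]
    - [0,0,0]

```text
time_s: 12.42
position: [0.5434, 0.0503, 0.1475]
tool_rot: [[-0.983, -0.184, -0.024], [-0.185, 0.976, 0.117], [0.002, 0.119, -0.993]]
ft_force: [-0.3, -0.2, 0.5]
grip_width: -0.0001
gripper_force: 0.0
```

Call:
move_arm:
  jaw: [0,0,0,0]
  dp:
    - [0,-0.02,0.15]
    - [0,-0.02,0.15]
    - [0,-0.01,0.1]
    - [0,0,0]
  turn:
    - [0,0,0]
    - [0,0,0]
    - [0,0,0]
    - [0,0,0]

```text
time_s: 12.75
position: [0.5439, 0.0505, 0.1445]
tool_rot: [[-0.983, -0.184, -0.022], [-0.186, 0.976, 0.117], [0.0, 0.12, -0.993]]
ft_force: [0.1, -0.3, -0.8]
grip_width: -0.0002
gripper_force: 0.0
```

Call:
move_arm:
  jaw: [0,0,0,0]
  dp:
    - [0,-0.02,0.15]
    - [0,-0.02,0.15]
    - [0,-0.02,0.15]
    - [0,0,0]
  turn:
    - [0,0,0]
    - [0,0,0]
    - [0,0,0]
    - [0,0,0]

```text
time_s: 13.08
position: [0.5441, 0.0506, 0.1414]
tool_rot: [[-0.983, -0.184, -0.021], [-0.185, 0.976, 0.118], [-0.002, 0.12, -0.993]]
ft_force: [-4.7, 0.7, 11.4]
grip_width: -0.0003
gripper_force: 5.8
```

Call:
move_arm:
  jaw: [0,0,0,0]
  dp:
    - [0,-0.01,0.1]
    - [0,-0.01,0.1]
    - [0,0,0]
    - [0,0,0]
  turn:
    - [0,0,0]
    - [0,0,0]
    - [0,0,0]
    - [0,0,0]

```text
time_s: 13.42
position: [0.544, 0.051, 0.1396]
tool_rot: [[-0.983, -0.184, -0.021], [-0.186, 0.975, 0.119], [-0.002, 0.121, -0.993]]
ft_force: [-4.5, 4.2, 12.4]
grip_width: -0.0002
gripper_force: 6.3
```

Call:
move_arm:
  jaw: [0,0,0,0]
  dp:
    - [0,-0.01,0.1]
    - [0,-0.01,0.1]
    - [0,0,0]
    - [0,0,0]
  turn:
    - [0,0,0]
    - [0,0,0]
    - [0,0,0]
    - [0,0,0]

```text
time_s: 13.75
position: [0.5441, 0.0511, 0.1387]
tool_rot: [[-0.983, -0.185, -0.02], [-0.186, 0.975, 0.119], [-0.003, 0.12, -0.993]]
ft_force: [-7.2, 4.0, 21.1]
grip_width: 0.0005
gripper_force: 11.1
```

Call:
move_arm:
  jaw: [0,0,0,0,2,4,4,4,4,4]
  dp:
    - [0,0.05,-0.6]
    - [0,0.24,-2.0]
    - [0,0.36,-3.0]
    - [0,0.36,-3.0]
    - [0,0.36,-3.0]
    - [0,-2.0,0]
    - [0,-2.0,0]
    - [0,-2,0]
    - [0,-0.6,0]
    - [0,0,0]
  turn:
    - [0,0,0]
    - [0,0,0]
    - [0,0,0]
    - [0,0,0]
    - [0,0,0]
    - [0.06,0,0]
    - [0.06,0,0]
    - [0,0,0]
    - [0,0,0]
    - [0,0,0]

```text
time_s: 14.58
position: [0.5564, -0.0157, 0.249]
tool_rot: [[-0.983, -0.183, -0.0], [-0.183, 0.983, 0.0], [0.0, 0.0, -1.0]]
ft_force: [-0.0, -0.4, 0.0]
grip_width: 0.04
gripper_force: 0.0
```

```bash
cat > look.py <<'E'
from h import *
import sys
s=observe(); print(s['position'],s['ft_force'],s['q'][5])
c,M=view('wrist'); im,d=cams.get_image('wrist'); cv2.imwrite(sys.argv[1],im[...,::-1]); d=d.astype(float)
r=cams.outline_of('wrist','handle_grip')[0]; m=r['mask']&(d>0); v,u=np.nonzero(m)
P=unproj(c,M,u,v,d[m]).T; zt=np.percentile(P[:,2],85); print('p',r['p'],len(P),'z',np.percentile(P[:,2],[5,50,85,98]).round(4))
Q=P[P[:,2]>zt-.012]; print(cv2.minAreaRect(Q[:,:2].astype(np.float32)*1000))
w=np.linalg.svd(Q[:,:2]-Q[:,:2].mean(0),full_matrices=False)[2][0]; R=s['tool_rot']
print('mean',Q.mean(0).round(4),'long axis deg',np.degrees(np.arctan2(w[1],w[0])),'tool x deg',np.degrees(np.arctan2(R[1,0],R[0,0])))
for q in ['thumb_rest','handle_grip']:
    for k in cams.mark_of('wrist',q)[:1]:
        a,b=k['location'][0]*640,k['location'][1]*400; print(q,k['p'],a,b,unproj(c,M,a,b,d[int(b),int(a)]).round(4))
E
python3 look.py pics/w3.png
```

```text
[ 0.55638693 -0.01571571  0.24900907] [-0.0409315  -0.44856959  0.04303906] -114.3749994878875
p 0.66 2168 z [0.1793 0.1832 0.1841 0.185 ]
((553.12548828125, -5.73272705078125), (69.30396270751953, 14.410629272460938), 20.77053451538086)
mean [ 0.5505 -0.0065  0.1829] long axis deg 20.86695473122844 tool x deg -169.43631219331044
thumb_rest 0.95 412.60800000000006 197.08 [0.5398 0.0571 0.137 ]
handle_grip 0.75 332.096 217.20000000000002 [ 0.5518 -0.0067  0.1849]
```

View pics/w3.png

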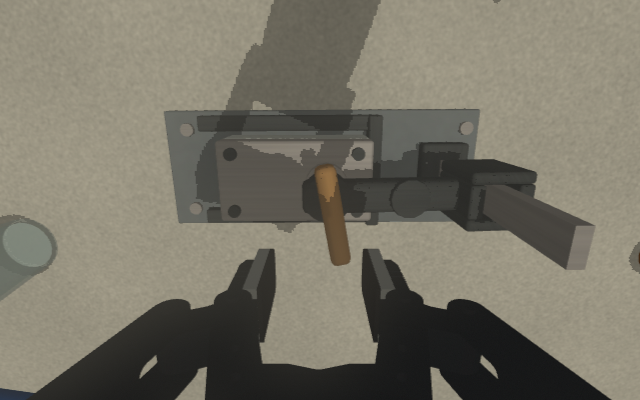

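Call:
move_arm:
  jaw: [4,4,4,4,4,4,4,4]
  dp:
    - [0.15,0.93,0]
    - [0,0,0]
    - [0,0,0]
    - [0,-0.1,2.0]
    - [0,-0.16,3.0]
    - [0,-0.11,2.0]
    - [0,-0.11,2.0]
    - [0,0,0]
  turn:
    - [0,0,0]
    - [0,0,-0.09]
    - [0,0,-0.09]
    - [0.055,0,0]
    - [0,0,0]
    - [0,0,0]
    - [0,0,0]
    - [0,0,0]

```text
time_s: 15.45
position: [0.5543, -0.0128, 0.1562]
tool_rot: [[-0.933, -0.358, 0.013], [-0.359, 0.932, -0.05], [0.006, -0.051, -0.999]]
ft_force: [-0.1, -0.2, 0.5]
grip_width: 0.0403
gripper_force: 0.0
```

Call:
move_arm:
  jaw: [4,4,2,0.8,0.8,0.8,0.8,0.8]
  dp:
    - [0,0.6,-0.2]
    - [0,0,0]
    - [0,0,0]
    - [0,0,0]
    - [0,0,0]
    - [0,0,0]
    - [0,0,0]
    - [0,0,0]
  turn:
    - [0,0,0]
    - [0,0,0]
    - [0,0,0]
    - [0,0,0]
    - [0,0,0]
    - [0,0,0]
    - [0,0,0]
    - [0,0,0]
  force: 40

```text
time_s: 16.12
position: [0.5542, -0.0078, 0.1625]
tool_rot: [[-0.934, -0.357, 0.022], [-0.358, 0.932, -0.051], [-0.002, -0.055, -0.998]]
ft_force: [-0.5, 2.9, 7.2]
grip_width: 0.0134
gripper_force: 41.7
```

```bash
python3 -c "
from h import *
s=observe();print(s['q'],s['wrist_torque'],s['ft_force'])
im,d=cams.get_image('wrist');cv2.imwrite('pics/w4.png',im[...,::-1])"
```

```text
[ -11.81950476   25.10983095   81.10810893   -2.72718046   71.99458284
 -121.99824234] [ 0.61415158  0.30158941 -0.00621256] [-0.54690126  2.87783025  7.23244785]
```

View pics/w4.png

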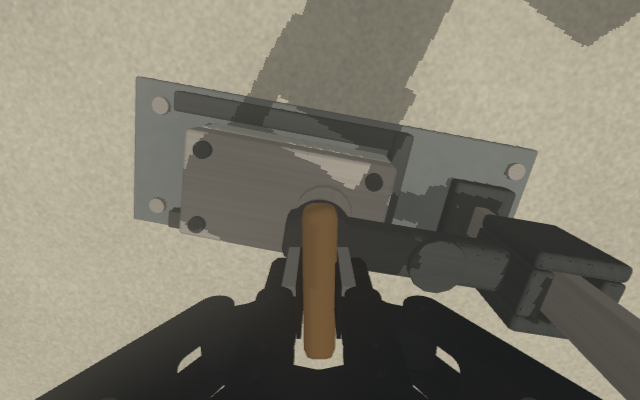

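Call:
move_arm:
  jaw: [0.8,0.8,0.8,0.8,0.8,0.8,0.8,0.8,0.8,0.8]
  dp:
    - [0,0,0]
    - [0,0,0]
    - [0,0,0.01]
    - [0,0,0.01]
    - [0,0,0.01]
    - [0,0,0.01]
    - [0,0,0.01]
    - [0,0,0.01]
    - [0,0,0.01]
    - [0,0,0.01]
  turn:
    - [0,0,0.11]
    - [0,0,0.11]
    - [0,0,0.11]
    - [0,0,0.11]
    - [0,0,0.11]
    - [0,0,0.11]
    - [0,0,0.11]
    - [0,0,0.11]
    - [0,0,0.11]
    - [0,0,0.11]

```text
time_s: 17.0
position: [0.5543, -0.0069, 0.1619]
tool_rot: [[-0.739, 0.673, 0.022], [0.672, 0.739, -0.049], [-0.049, -0.021, -0.999]]
ft_force: [-2.5, 9.4, 9.6]
grip_width: 0.0129
gripper_force: 42.2
```

Call:
move_arm:
  jaw: [0.8,0.8,0.8,0.8,0.8,0.8,0.8,0.8,0.8,0.8]
  dp:
    - [0.07,0.07,0]
    - [0,0,0.01]
    - [0,0,0.01]
    - [0,0,0.01]
    - [0,0,0.01]
    - [0,0,0.01]
    - [0,0,0.01]
    - [0,0,0.01]
    - [0,0,0.01]
    - [0,0,0.01]
  turn:
    - [0,0,0.11]
    - [0,0,0.11]
    - [0,0,0.11]
    - [0,0,0.11]
    - [0,0,0.11]
    - [0,0,0.11]
    - [0,0,0.11]
    - [0,0,0.11]
    - [0,0,0.11]
    - [0,0,0.11]

```text
time_s: 17.83
position: [0.5552, -0.0063, 0.1615]
tool_rot: [[0.265, 0.964, 0.025], [0.963, -0.264, -0.05], [-0.042, 0.037, -0.998]]
ft_force: [1.8, 8.0, 11.0]
grip_width: 0.0133
gripper_force: 42.3
```

Call:
move_arm:
  jaw: [0.8,0.8,0.8,0.8,0.8,0.8,0.8,0.8,0.8,0.8,0.8,0.8]
  dp:
    - [0.05,0,0.01]
    - [0,0,0.01]
    - [0,0,0.01]
    - [0,0,0.01]
    - [0,0,0.01]
    - [0,0,0.01]
    - [0,0,0.01]
    - [0,0,0.01]
    - [0,0,0.01]
    - [0,0,0.01]
    - [0,0,0.01]
    - [0,0,0.01]
  turn:
    - [0,0,0.11]
    - [0,0,0.11]
    - [0,0,0.11]
    - [0,0,0.11]
    - [0,0,0.11]
    - [0,0,0.11]
    - [0,0,0.11]
    - [0,0,0.11]
    - [0,0,0.11]
    - [0,0,0.11]
    - [0,0,0.11]
    - [0,0,0.11]

```text
time_s: 18.83
position: [0.5561, -0.007, 0.1611]
tool_rot: [[0.999, -0.018, 0.027], [-0.016, -0.998, -0.052], [0.028, 0.052, -0.998]]
ft_force: [3.2, 2.7, 13.2]
grip_width: 0.0131
gripper_force: 42.8
```

Call:
move_arm:
  jaw: [0.8,0.8,0.8,0.8,0.8,0.8]
  dp:
    - [0,0,0.01]
    - [0,0,0.01]
    - [0,0,0.01]
    - [0,0,0.01]
    - [0,0,0]
    - [0,0,0]
  turn:
    - [0,0,0.11]
    - [0,0,0.11]
    - [0,0,0.11]
    - [0,0,0.11]
    - [0,0,0]
    - [0,0,0]

```text
time_s: 19.33
position: [0.5561, -0.0074, 0.161]
tool_rot: [[0.898, -0.438, 0.027], [-0.436, -0.898, -0.053], [0.048, 0.036, -0.998]]
ft_force: [1.4, 1.5, 16.1]
grip_width: 0.013
gripper_force: 42.9
```

Call:
move_arm:
  jaw: [0.8,2,4,4,4,4,4,4,4,4]
  dp:
    - [0,0,-0.3]
    - [0,0,0]
    - [0,0,0]
    - [0,0,0]
    - [0,0,0]
    - [0,0,-1.0]
    - [0,0,-2.5]
    - [0,0,-3.5]
    - [0,0,-3.5]
    - [0,0,0]
  turn:
    - [0,0,0]
    - [0,0,0]
    - [0,0,0]
    - [0,0,0]
    - [0,0,0]
    - [0,0,0]
    - [0,0,0]
    - [0,0,0]
    - [0,0,0]
    - [0,0,0]

```text
time_s: 20.17
position: [0.5537, -0.0014, 0.2734]
tool_rot: [[0.899, -0.437, 0.032], [-0.435, -0.899, -0.054], [0.052, 0.034, -0.998]]
ft_force: [0.2, -0.7, 0.2]
grip_width: 0.0397
gripper_force: 0.0
```

```bash
python3 look.py pics/w5.png; python3 -c "
from h import *
im,d=cams.get_image('scene');a=cv2.resize(im[150:290,250:430,::-1],(514,400),interpolation=cv2.INTER_CUBIC)
b=cv2.resize(cv2.imread('pics/w5.png'),(286,179));o=np.zeros((400,800,3),np.uint8);o[:,:514]=a;o[:179,514:]=b;cv2.imwrite('pics/f.png',o)"
```

```text
[ 0.55370318 -0.00141588  0.27343748] [ 0.15348217 -0.68743426  0.15269117] 104.83879888874661
p 0.74 1727 z [0.1791 0.1821 0.1835 0.1846]
((553.8140869140625, -5.114654541015625), (14.382874488830566, 69.14508819580078), 63.70005798339844)
mean [ 0.5561 -0.0059  0.1819] long axis deg 154.04407218402167 tool x deg -25.850109267853643
thumb_rest 0.82 259.584 240.20000000000002 [0.5395 0.0571 0.1382]
handle_grip 0.79 317.312 208.32000000000002 [ 0.5543 -0.0048  0.1831]
```

View pics/f.png

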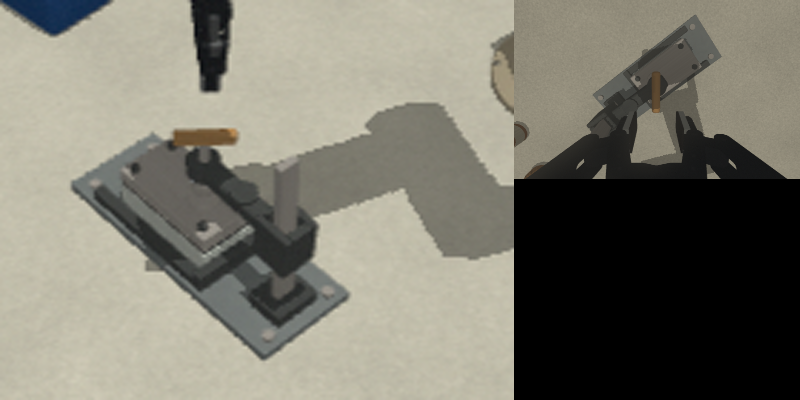

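```bash
python3 -c "
from h import *
print(ticket.close_job())"
```

```text
the job is handed in; nothing more can be done
None
```

I slid the cell to the end stop, pressed the jaw down until it bound (21 N on the thumb rest), turned the T-handle about 227° clockwise, and let go. The job was handed in at about 20 s, but no verdict came back, and two things could count against it: pushing on past the stop put 83 N on the wrist, and my first press at the thumb rest probably touched the bar (about 19 N).

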